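# Release and open a dead centrifuge with its emergency key

## Robot

A 6-joint arm with a two-finger parallel gripper is mounted at the origin on the work surface. World frame = base frame: x ahead of the robot, y to its left, z up, the work surface at z = 0. Lengths are in m, angles in rad, forces in N, time in s.
With the tool pointing down it reaches from about 0.35 to 0.875 m from the base axis. Payload 4.2 kg.
Tool frame: the origin (TCP) lies on the mounting face of the last link; the fingertips stand 182 mm ahead of it and the grasp point (between the pads) lies 164 mm ahead of it; x points along the fingers, y is the direction in which the jaws open and shut, and the axes are right-handed (so a half turn about x gives the same grasp; the last joint's range is limited). The gripper opens to 87 mm and grips with 3 to 60 N. Pads are 19 mm wide; open, the fingers measure 117 mm over their backs; the gripper's body (75 mm by 190 mm) begins 51 mm behind the grasp point.
Start: joints at [1.418, 0.385, 0.008, 0, -1.194, -0.259], TCP at [0.25, 0.573, 0.405] pointing down, gripper open.
Joint ranges: [-3.14, 3.14], [-1.21, 2.06], [-1.07, 1.41], [-3.16, 2.05], [-2.99, -0.16], [-3.1, 3.1]. Speed limits (rad/s): [2.79, 2.79, 3.14, 3.14, 3.14, 3.14].

## Interface

Orientations are given as [roll, pitch, yaw] about the fixed x, y, z axes, in that order (R = Rz(yaw) Ry(pitch) Rx(roll)).
In Python, from plant import env, vision, ticket gives the robot as it stands. The module is installed in compiled form; this text tells all that it offers.
- The arm moves only by the tool servo_tool, never from a script. Its argument "increments" is a list of rows, each a list of 7 numbers: the shift along the tool's x, y, z in m, then the turn, a rotation vector about the tool's x, y, z in rad, then the finger opening in m, from 0 to 0.087. A call has 1 to 8 rows; each row shifts and turns the commanded pose from where the row before left it, along the tool's axes as they then stand; what a row does not reach is not made up. A row lasts 1/8 s, in which the tool goes at most 62.5 mm and 10.7 degrees, less where a joint would pass 70% of its speed; a pose out of reach is approached as far as the arm can. A call with a gripper value outside its range is refused whole. The fingers move at their own pace and stop on an object; "squeeze" is the grip in N (left out, the last holds). Time passes only in rows, so rows that do not move let the fingers close. It gives the time, the measured TCP pose, the force and the opening at its end, in the units of the state.
- env.get_state(): the state, without advancing time (a new reading comes with each control period).
- vision.read_camera(name): name is "side" or "top" or "wrist"; returns the picture (384x512x3 uint8, blue, green, red); there is no depth.
- vision.calibration(name): a dict with "intrinsics" (3x3 intrinsics, pixels), "k1" (the pictures are not rectified: a ray, as slopes to the right and down, at radius r is drawn at 1 + k1 r^2 times it, then the intrinsics apply), "camera_from_world" (4x4, takes a point from world to camera coordinates); the wrist camera has in their place "T_tool_cam" (4x4, takes a point from camera to tool coordinates, whose origin is the TCP and whose axes are the tool frame's). Camera axes: x right, y down, z forward; pixel columns grow to the right and rows downward; lengths in m; the calibration is good to about 2 mm. A picture is of the moment at which its call begins: read the wrist's pose just before it. calibration takes no time and is no camera call.
- ticket.hand_in(): hands the job in, once; it reports no verdict.
The state is a dict: "clock": time; "joint_pos": joint angles; "dq": joint speeds; "tau": joint torques, N m; "position": TCP position; "eef_rot": TCP orientation; "force": force on the tool from outside, world axes, zero at the start; "moment": the same for the moment, N m; "width": opening from 0.0 (shut) to 1.0 (fully open).
Only numpy, scipy, OpenCV 4.12 (cv2) and the standard library are available. Lean on these libraries where they do the work, as an engineer would, in place of code of your own. Each camera call takes 0.05 s, during which the arm holds its last target.

## Task

The power has failed with samples still in the bench centrifuge. Take the red T-handled release key out of its stand, lower it upright into the round release lock on the machine's front deck and, pressing only lightly, turn it gently to and fro until it drops home on the hidden square drive; then turn it anticlockwise until the latch has let go of the lid. Leave the key standing in the lock, swing the lid up to its stop by its bar handle, let go, and leave the things around as they were.

Things in the scene. Friction and masses are not known exactly. Their poses are not given: they have to be found in the camera images.
- centrifuge: Cream and navy bench centrifuge, 345 mm deep (x), 280 wide (y), fixed, power off. Origin: centre of its underside; front panel faces its own -x, y to its left seen from the robot, z up. Its flat front deck, 116 mm above the bench, runs from x = -150 to -65 mm and carries the lock on its right (-y). Behind it the housing is 140 mm high, closed by the lid (top at 162 mm).
- lock_mouth (a point): Centre of the upper rim of the release lock, at (-115, -100, 138) mm in the centrifuge's frame, axes as the centrifuge's. An upright steel guide bush with a red ring round its foot: mouth 27 mm wide, narrowing over the top 6 mm to a 19.5 mm bore, 34 mm deep down to the drive.
- drive_face (a point): Centre of the top of the lock's drive, at the bottom of the bore (34 mm under the rim); axes as the centrifuge's. A turning disc with a 12.5 mm square socket, 16 mm deep. At the start the square lies unknown, up to 0.42 rad either way from square with the machine. 0.12 Nm of friction keeps it in place. Anticlockwise from above: the lid is held until about 0.7 rad past square with the machine; stop at 1.05.
- key: Release key, 114 mm long, about 0.15 kg, upright in the stand. Origin: centre of its tip; z up the shank; x along the wing. The bottom 14 mm is an 11 mm square, flats parallel to the wing, its last 4 mm tapered to 7 mm; above it a 16 mm round shank. In the lock the tip rests 36 to 39 mm below the rim when out of line; in line (any quarter turn, within 0.12 rad) it sinks to 48 mm and stands there by itself.
- key_wing (a point): Middle of the key's flat red wing handle, 99 mm above the tip; axes as the key's. The wing is 80 mm long (x), 14 mm thick (y), 30 mm high (84 to 114 mm above the tip).
- key_stand: Slate-blue accessory block, 80 x 80 x 55 mm high, fixed to the bench, left or right of the centrifuge. Origin: centre of its underside. The key stands in its middle hole (19 mm wide, 45 deep), its tip 10 mm above the bench. Four white sleeves, 9 mm high, stand near its corners.
- lid (a joint): Lid hinge, rad: 0 closed, 1.0 fully open at its stop (front edge up). The hinge is stiff and holds the lid at any angle; lifting takes about 7 N at the handle.
- lid_handle (a point): Middle of the lid's navy bar handle: a round bar 12 mm thick, 90 mm long, level, across the machine (along its y), with a 32 mm gap between bar and lid edge and its axis 42 mm above the front deck. With the lid closed it lies at (-100, 40, 158) mm in the centrifuge's frame.
- lid_hinge (a point): Point on the lid's hinge axis, level with the middle of the handle, at (125, 40, 146) mm in the centrifuge's frame, axes as the centrifuge's. The axis runs along its y. The bar swings about it at 225 mm radius, up and away from the front.
- tube_rack: Blue tube rack with capped tubes, 180 x 70 x 93 mm high, 0.35 kg, loose. Origin: centre of its underside. To be left alone.
- reagent_bottle: Amber bottle, 72 mm diameter, 150 mm high, 0.45 kg, loose. Origin: centre of its underside. To be left alone.
- tip_box: Pipette tip box with green lid, 85 x 120 x 67 mm high, 0.3 kg, loose, on the opposite side of the centrifuge to the key stand. Origin: centre of its underside. To be left alone.
Not all that is in view belongs to the job. Of the things that look like the key, the largest one is meant.

How it is judged:
On the way, in this order (a step that is already met when the one before it is completed fails the run):
1. the key has dropped home on the hidden drive in the release lock (z of key in the frame of lock_mouth below -0.044 m and horizontal distance between key and lock_mouth below 0.008 m), for 0.2 s.
2. the freed lid is coming up, the hand at its bar handle, with the key still home in the lock (all of step 1 and value of joint lid above 0.15 rad and distance between the grasp point and lid_handle below 0.08 m), for 0.1 s.
At the end, for the whole second after the job is handed in: The key stands upright (within 0.15 rad) and still in the lock, home on the drive (tip at least 44 mm below the lock's rim, within 8 mm of its axis); the lid stands open at 0.9 rad or more (stop at 1.0) and at rest; tube rack, bottle and tip box are upright and within 30 mm of where they were (all of step 1 and angle between key's own z axis and vertical below 0.15 rad and linear speed of key below 0.02 m/s and value of joint lid above 0.9 rad and velocity of joint lid below 0.05 rad/s and distance of each of tube_rack, reagent_bottle, tip_box from where it was at the start of the episode below 0.03 m and angle between each of tube_rack, reagent_bottle, tip_box's own z axis and vertical below 0.2 rad); the robot touches nothing.
It fails at once if the key is forced: more than 30 N between key and centrifuge while it is not home on the drive (contact force between key and centrifuge above 30 N and z of key in the frame of lock_mouth above -0.044 m).
It fails at once if the tube rack is pushed more than 30 mm (distance of tube_rack from where it was at the start of the episode above 0.03 m).
It fails at once if the reagent bottle is pushed more than 30 mm (distance of reagent_bottle from where it was at the start of the episode above 0.03 m).
It fails at once if the tip box is pushed more than 30 mm (distance of tip_box from where it was at the start of the episode above 0.03 m).
It also fails if it takes over 72 s, if anything falls off the work surface, if the arm or the gripper's body presses on something with over 40 N, if the wrist force passes 120 N, or if a joint passes its speed limit or range.

## Working session

There is one attempt and no reset: what is moved stays moved. The work goes in short steps, Python scripts to look and compute and a tool call to move; the robot and the scene stay as the last step left them, time stands still between calls to the robot, and variables do not carry over. Pictures are saved under pics/ and viewed, and the job is handed in when it is done.

Besides the shell and the picture viewer there is one more tool, called after ">>>" by a JSON object that holds its "fn" and its "kwargs", one argument or row to a line. servo_tool: Moves the arm, as the interface text tells. Its arguments: {"type":"object","properties":{"increments":{"type":"array"},"squeeze":{"type":"number"}},"required":["increments"]}

```bash
mkdir -p pics; ls
python3 - <<'E'
from plant import env, vision
import cv2
s=env.get_state(); print(s)
for n in ["side","top","wrist"]:
    c=vision.calibration(n); print(n,c)
    cv2.imwrite(f"pics/{n}0.png",vision.read_camera(n))
E
```

```text
pics
{'clock': 0.0, 'joint_pos': array([ 1.41762000e+00,  3.85535417e-01,  6.60197716e-03, -4.93095158e-04,
       -1.19400766e+00, -2.58618869e-01]), 'dq': array([-2.54109229e-03,  4.78738538e-04,  6.88918059e-04,  9.12669989e-04,
       -1.47047651e-04,  7.98566180e-05]), 'tau': array([ 1.41386750e-03, -3.90666926e+01,  1.87402171e+01,  4.21988100e+00,
        1.10077046e-02, -1.85980939e-04]), 'position': array([0.25003212, 0.57256994, 0.40366348]), 'eef_rot': array([ 1.61898546,  1.56860313, -1.9345843 ]), 'force': array([-0.42940217,  0.33290699,  0.72569307]), 'moment': array([-0.00374925, -0.05569082, -0.04374258]), 'width': 0.9967457183535273}
side {'intrinsics': array([[376.22321112,   0.        , 266.89944315],
       [  0.        , 376.22321112, 192.58434135],
       [  0.        ,   0.        ,   1.        ]]), 'k1': -0.009123933103627717, 'camera_from_world': array([[-0.90464954, -0.42606115,  0.00900582,  0.51197982],
       [-0.28643604,  0.59226676, -0.75310987,  0.27469151],
       [ 0.31553701, -0.68388009, -0.65783312,  0.9303459 ],
       [ 0.        ,  0.        
[... 454 characters left out ...]
95614e-03, -9.81344641e-01,
         8.72254395e-01],
       [ 0.00000000e+00,  0.00000000e+00,  0.00000000e+00,
         1.00000000e+00]])}
wrist {'intrinsics': array([[289.25394465,   0.        , 251.33878573],
       [  0.        , 289.25394465, 183.51309142],
       [  0.        ,   0.        ,   1.        ]]), 'k1': -0.06858239260968531, 'T_tool_cam': array([[-1.20073365e-06, -2.86715428e-01,  9.58015795e-01,
         2.04416982e-02],
       [ 9.99999910e-01,  4.06492528e-04,  1.22908634e-04,
        -3.97937551e-04],
       [-4.24666064e-04,  9.58015709e-01,  2.86715402e-01,
        -7.93114565e-02],
       [ 0.00000000e+00,  0.00000000e+00,  0.00000000e+00,
         1.00000000e+00]])}
```

View pics/side0.png

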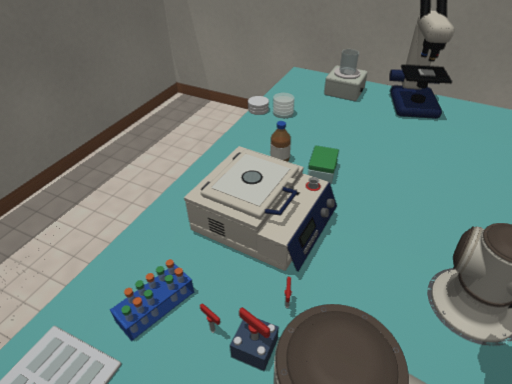

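View pics/top0.png

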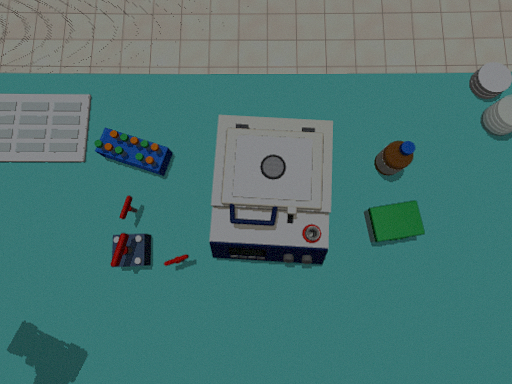

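View pics/wrist0.png

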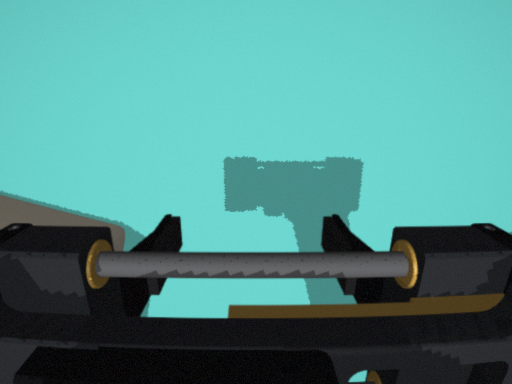

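The T-shaped red candidates are: in the side view, (210,314) loose, (254,322) in the blue stand and largest, (288,290) loose. In the top view they are (126,207), (119,250) in the stand, and (176,260). By the description, the one in the stand is the key. I'll check it in a close crop and measure.

```bash
cat > h.py <<'E'
import numpy as np, cv2
from plant import env, vision
from scipy.spatial.transform import Rotation as Ro
def pose(s=None):
    s=s or env.get_state()
    T=np.eye(4);T[:3,:3]=Ro.from_euler('xyz',s['eef_rot']).as_matrix();T[:3,3]=s['position'];return T
def cam(n,T=None):
    c=vision.calibration(n)
    if n=='wrist': W=T@c['T_tool_cam']
    else: W=np.linalg.inv(c['camera_from_world'])
    return c['intrinsics'],c['k1'],W
def ray(n,p,T=None):
    K,k,W=cam(n,T)
    d=np.array([k,0,0,0],float)
    u=cv2.undistortPoints(np.array([[p]],float),K,d)[0,0]
    v=W[:3,:3]@np.array([u[0],u[1],1]); return W[:3,3],v/np.linalg.norm(v)
def onz(n,p,z,T=None):
    o,v=ray(n,p,T); return o+v*(z-o[2])/v[2]
def tri(rs):
    A=np.zeros((3,3));b=np.zeros(3)
    for o,v in rs:
        P=np.eye(3)-np.outer(v,v);A+=P;b+=P@o
    x=np.linalg.solve(A,b); return x,[np.linalg.norm((np.eye(3)-np.outer(v,v))@(x-o)) for o,v in rs]
def proj(n,X,T=None):
    K,k,W=cam(n,T);V=np.linalg.inv(W)
    return cv2.projectPoints(np.array([X],float),cv2.Rodrigues(V[:3,:3])[0],V[:3,3],K,np.array([k,0,0,0],float))[0][0,0]
E
python3 - <<'E'
from h import *
t=cv2.imread('pics/top0.png');s=cv2.imread('pics/side0.png')
def crop(i,x,y,w,h,f,n): cv2.imwrite(n,cv2.resize(i[y:y+h,x:x+w],None,fx=f,fy=f,interpolation=cv2.INTER_CUBIC))
crop(t,90,180,110,110,5,'pics/c_top_key.png')
crop(t,200,105,145,165,3.5,'pics/c_top_cf.png')
crop(s,185,265,125,110,5,'pics/c_side_key.png')
crop(s,180,140,165,125,4.5,'pics/c_side_cf.png')
for n,i in (('top',t),('side',s)):
    hsv=cv2.cvtColor(i,cv2.COLOR_BGR2HSV)
    m=((hsv[...,0]<6)|(hsv[...,0]>174))&(hsv[...,1]>180)&(hsv[...,2]>80)
    k,l,st,c=cv2.connectedComponentsWithStats(m.astype(np.uint8))
    for j in range(1,k):
        if st[j,4]>15:
            pts=np.argwhere(l==j)[:,::-1].astype(np.float32)
            print(n,st[j],c[j].round(1),cv2.minAreaRect(pts))
E
```

```text
top [120 196  10  22  66] [124.5 206.7] ((124.62044525146484, 206.54379272460938), (2.904816150665283, 22.811349868774414), 19.98310661315918)
top [303 225  17  18  64] [308.2 234.5] ((309.9053649902344, 233.87277221679688), (17.84615707397461, 14.384617805480957), 67.38013458251953)
top [111 234  14  32 158] [117.5 249.5] ((117.5, 249.50001525878906), (4.427188873291016, 33.520145416259766), 18.43494987487793)
top [165 255  23  10  86] [175.9 259.6] ((175.94117736816406, 259.76470947265625), (5.335783958435059, 23.283418655395508), 75.96376037597656)
side [286 278   4  23  58] [287.9 289.3] ((287.5, 289.0), (22.0, 3.0), 90.0)
side [201 305  18  17 112] [209.5 313.9] ((208.2920379638672, 314.3805236816406), (23.329877853393555, 7.525766849517822), 41.18592834472656)
side [240 308  29  27 264] [253.3 321.9] ((252.25608825683594, 323.3049011230469), (35.451446533203125, 12.337727546691895), 38.65980529785156)
```

View pics/c_top_key.png

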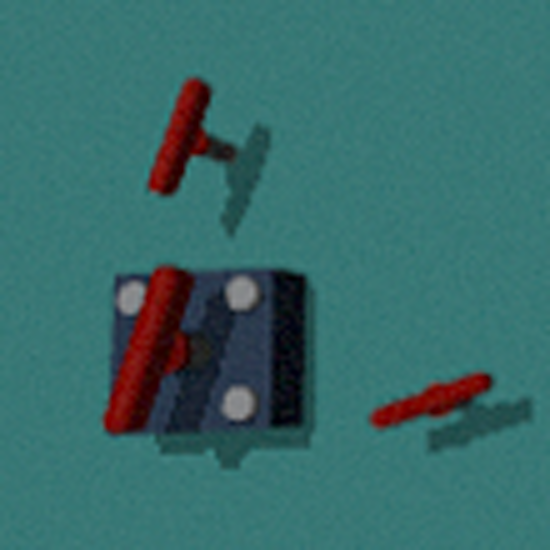

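View pics/c_top_cf.png

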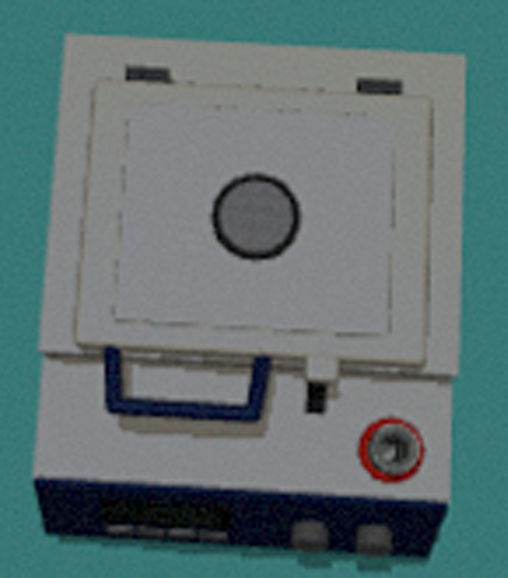

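View pics/c_side_key.png

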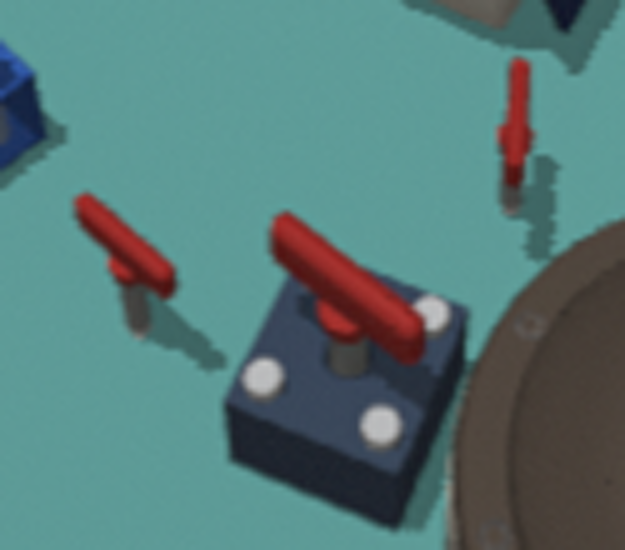

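View pics/c_side_cf.png

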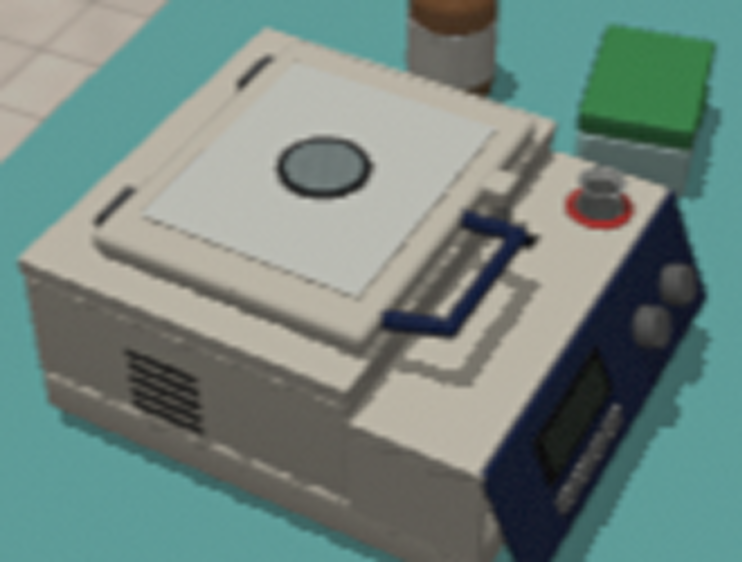

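Run:
```python
from h import *
np.set_printoptions(precision=4,suppress=True)
def t(x,y,f,ox,oy): return ((x+.5)/f-.5+ox,(y+.5)/f-.5+oy)
tk=lambda x,y:t(x,y,5,90,180); tc=lambda x,y:t(x,y,3.5,200,105)
sk=lambda x,y:t(x,y,5,185,265); sc=lambda x,y:t(x,y,4.5,180,140)
def two(name,a,b):
    x,r=tri([ray('top',a),ray('side',b)]); print(name,x,np.array(r))
two('wing far end (top edge)',tk(171,276),sk(284,222)) 
two('wing near end',tk(117,423),sk(411,345))
two('sleeve L', tk(132,297),sk(263,378)) if 0 else None
# stand top corners z=.055
for p in [(115,275),(275,272),(272,428),(115,430)]: print('stand top',onz('top',tk(*p),.055))
for p in [(133,297),(241,292),(238,402)]: print('sleeve top',onz('top',tk(*p),.064))
for p in [(432,313),(263,378),(381,425)]: print('sleeve side',onz('side',sk(*p),.064))
two('lock',tc(393,450),sc(603,178)); print(onz('top',tc(393,450),.138),onz('side',sc(603,178),.138))
two('hL',tc(110,408),sc(452,327)); two('hR',tc(262,414),sc(519,239))
for p in [(65,35),(467,57),(457,375),(42,352)]: print('housing',onz('top',tc(*p),.140))
for p in [(36,478),(448,503)]: print('deck',onz('top',tc(*p),.116))
for p in [(20,262),(268,30),(550,122),(348,390)]: print('housing side',onz('side',sc(*p),.140))
for p in [(484,470),(668,192)]: print('deck side',onz('side',sc(*p),.116))
```

```text
wing far end (top edge) [0.4723 0.3235 0.1184] [0.0009 0.0009]
wing near end [0.404  0.3462 0.1103] [0.0002 0.0002]
stand top [0.4757 0.3756 0.055 ]
stand top [0.4771 0.2951 0.055 ]
stand top [0.4    0.2915 0.055 ]
stand top [0.3992 0.3692 0.055 ]
sleeve top [0.4642 0.3621 0.064 ]
sleeve top [0.4666 0.3085 0.064 ]
sleeve top [0.4128 0.3062 0.064 ]
sleeve side [0.4125 0.3064 0.064 ]
sleeve side [0.4641 0.3635 0.064 ]
sleeve side [0.4106 0.3605 0.064 ]
lock [ 0.4748 -0.1167  0.1427] [0.0011 0.0011]
[ 0.474  -0.1176  0.138 ] [ 0.4774 -0.1221  0.138 ]
hL [0.4994 0.0674 0.1627] [0.0003 0.0003]
hR [ 0.4975 -0.0308  0.1505] [0.0012 0.0012]
housing [0.7631 0.105  0.14  ]
housing [ 0.7463 -0.1761  0.14  ]
housing [ 0.5234 -0.1611  0.14  ]
housing [0.5387 0.1153 0.14  ]
deck [0.4564 0.1204 0.116 ]
deck [ 0.4402 -0.1564  0.116 ]
housing side [0.7621 0.1065 0.14  ]
housing side [ 0.7458 -0.1728  0.14  ]
housing side [ 0.5282 -0.1597  0.14  ]
housing side [0.5399 0.1159 0.14  ]
deck side [0.4573 0.117  0.116 ]
deck side [ 0.4419 -0.1534  0.116 ]
```

```bash
cat >> h.py <<'E'
np.set_printoptions(precision=4,suppress=True)
def Rdown(yawy,tilt=0):
    "tool x down, tool y at horizontal heading yawy"
    x=np.array([0,0,-1.]);y=np.array([np.cos(yawy),np.sin(yawy),0]);z=np.cross(x,y)
    return np.stack([x,y,z],1)
def goto(g,R,s=None):
    "total tool-frame shift+rotvec to bring grasp point to g with orientation R"
    T=pose(s); p=np.array(g)-R@np.array([.164,0,0])
    d=T[:3,:3].T@(p-T[:3,3]); rv=Ro.from_matrix(T[:3,:3].T@R).as_rotvec()
    return d,rv
def info():
    s=env.get_state();T=pose(s);g=T[:3,3]+T[:3,:3]@[.164,0,0]
    y=T[:3,1];print('t%.2f'%s['clock'],'grasp',g,'x',T[:3,0],'yawy %.4f'%np.arctan2(y[1],y[0]),'j',s['joint_pos'].round(3),'F',s['force'].round(2),'M',s['moment'].round(3),'w %.4f'%(s['width']*.087))
    return s
E
python3 - <<'E'
from h import *
s=info();print(pose(s)[:3,:3])
for a in (1.25,1.25-np.pi): print(goto([.4385,.3345,.25],Rdown(a),s))
E
```

```text
t0.15 grasp [0.25   0.5724 0.2399] x [-0.0006 -0.0016 -1.    ] yawy -1.9827 j [ 1.418  0.385  0.007 -0.    -1.194 -0.259] F [1.1  0.08 0.71] M [0.047 0.014 0.059] w 0.0868
[[-0.0006 -0.4003 -0.9164]
 [-0.0016 -0.9164  0.4003]
 [-1.      0.0017 -0.0001]]
(array([-0.0098,  0.1428, -0.268 ]), array([ 3.0505, -0.0025,  0.    ]))
(array([-0.0098,  0.1428, -0.268 ]), array([-0.0911, -0.    , -0.0017]))
```

>>> {"fn": "servo_tool", "kwargs": {
  "increments": [
    [-0.002, 0.024, -0.045, -0.015, 0, 0, 0.087],
    [-0.002, 0.024, -0.045, -0.015, 0, 0, 0.087],
    [-0.002, 0.024, -0.045, -0.015, 0, 0, 0.087],
    [-0.002, 0.024, -0.045, -0.015, 0, 0, 0.087],
    [-0.002, 0.024, -0.045, -0.015, 0, 0, 0.087],
    [0, 0.023, -0.043, -0.015, 0, 0, 0.087],
    [0, 0, 0, 0, 0, 0, 0.087]
  ]
}}

```text
clock: 1.02
position: [0.4487, 0.3393, 0.4144]
eef_rot: [1.255, 1.57, -2.213]
force: [-0.3, 0.7, -0.4]
width: 1.001
```

Run:
```python
from h import *
s=info();i=vision.read_camera('wrist');cv2.imwrite('pics/w1.png',i)
T=pose(s)
print(proj('wrist',[.4385,.3345,.124],T),proj('wrist',[.4385,.3345,.055],T))
print(goto([.4385,.3345,.25],Rdown(1.25-np.pi),s))
```

```text
t1.02 grasp [0.4486 0.3392 0.2504] x [-0.0006 -0.0007 -1.    ] yawy -1.8972 j [ 0.936  0.272 -0.133 -0.    -1.167  0.309] F [-0.27  0.74 -0.41] M [ 0.066 -0.004  0.008] w 0.0871
[259.4149 189.9317] [257.8371 172.3464]
(array([0.0004, 0.0079, 0.0081]), array([-0.0056,  0.0003, -0.0009]))
```

View pics/w1.png

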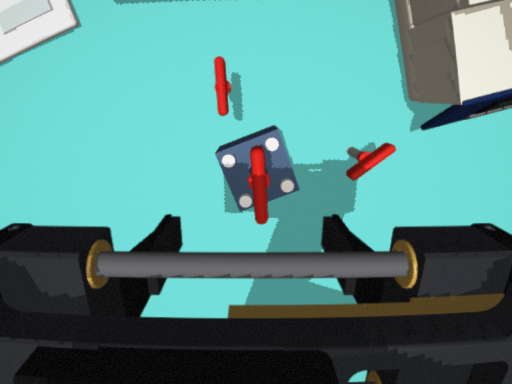

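The wrist view shows the key centred in its stand, its wing running from about (258,150) to (262,219), with two smaller decoys at (221,86) and (371,161). Next I'll measure the wing.

Run:
```python
from h import *
s=env.get_state();T=pose(s);i=cv2.imread('pics/w1.png')
hsv=cv2.cvtColor(i,cv2.COLOR_BGR2HSV)
m=((hsv[...,0]<6)|(hsv[...,0]>174))&(hsv[...,1]>180)&(hsv[...,2]>60)
k,l,st,c=cv2.connectedComponentsWithStats(m.astype(np.uint8))
j=l[185,259]; ys,xs=np.where(l==j); print(st[j],c[j])
for y in range(148,222,6):
    r=xs[ys==y]
    if len(r): print(y,r.min(),r.max())
for v in (149,220):
    pass
a=onz('wrist',(258.5,147),.124,T);b=onz('wrist',(262,222),.124,T)
print(a,b,np.linalg.norm(a-b),(a+b)/2,np.arctan2(*(a-b)[1::-1]))
for p in [(229,160.5),(272,144.5),(287.5,186),(245.5,201)]: print(onz('wrist',p,.064,T))
cv2.imwrite('pics/w1c.png',cv2.resize(i[115:235,200:320],None,fx=5,fy=5,interpolation=cv2.INTER_CUBIC))
```

```text
[ 248  146   22   77 1043] [258.7881 183.0968]
148 252 261
154 251 263
160 251 264
166 252 264
172 251 265
178 249 268
184 249 268
190 253 265
196 254 266
202 254 266
208 255 266
214 256 266
220 257 265
[0.4783 0.3234 0.124 ] [0.4043 0.3439 0.124 ] 0.07675810933115038 [0.4413 0.3336 0.124 ] -0.2708901323334011
[0.4642 0.3626 0.064 ]
[0.4661 0.3095 0.064 ]
[0.4127 0.3069 0.064 ]
[0.4107 0.3606 0.064 ]
```

View pics/w1c.png

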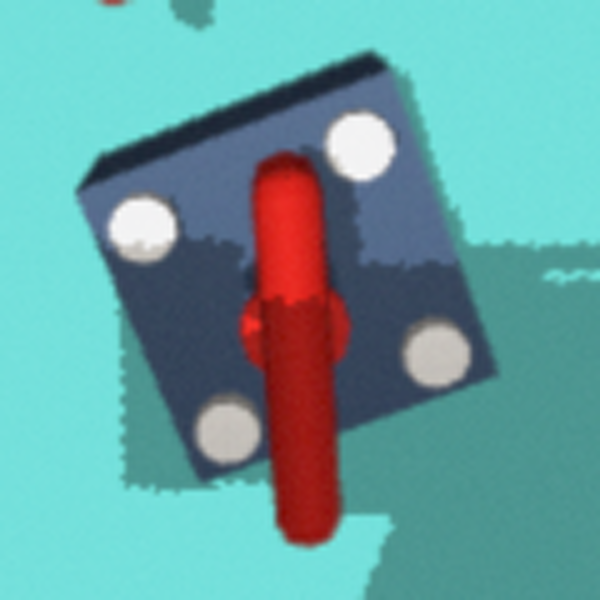

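Run:
```python
from h import *
s=info()
print(goto([.4386,.3343,.109],Rdown(-1.861),s))
```

```text
t1.07 grasp [0.4478 0.3404 0.2504] x [-0.0006 -0.0003 -1.    ] yawy -1.8956 j [ 0.938  0.272 -0.132 -0.    -1.167  0.308] F [0.16 0.45 0.38] M [0.094 0.053 0.007] w 0.0872
(array([0.1414, 0.0088, 0.0068]), array([-0.0346,  0.0004, -0.0005]))
```

>>> {"fn": "servo_tool", "kwargs": {
  "increments": [
    [0.03, 0.008, 0.006, -0.034, 0, 0, 0.055],
    [0.03, 0, 0, 0, 0, 0, 0.055],
    [0.03, 0, 0, 0, 0, 0, 0.055],
    [0, 0, 0, 0, 0, 0, 0.055],
    [0, 0, 0, 0, 0, 0, 0.055]
  ]
}}

```text
clock: 1.7
position: [0.4389, 0.337, 0.3259]
eef_rot: [-2.227, 1.569, 0.628]
force: [0.4, -0.9, 0.5]
width: 0.637
```

Run:
```python
from h import *
s=info()
print(goto([.4386,.3343,.109],Rdown(-1.861),s))
cv2.imwrite('pics/w2.png',vision.read_camera('wrist'))
```

```text
t1.70 grasp [0.4392 0.3372 0.1619] x [ 0.0015  0.0011 -1.    ] yawy -1.8571 j [ 0.948  0.335 -0.283  0.001 -0.952  0.336] F [ 0.4  -0.88  0.51] M [ 0.05  -0.065  0.015] w 0.0554
(array([ 0.0528,  0.0027, -0.0004]), array([ 0.0039, -0.0011,  0.0015]))
```

View pics/w2.png

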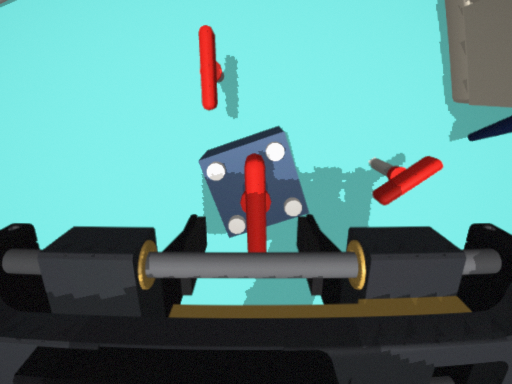

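The wing at (255,200) points straight along the image column and lies between the fingers. I'll go down and close.

>>> {"fn": "servo_tool", "kwargs": {
  "increments": [
    [0.02, 0.002, 0, 0, 0, 0, 0.055],
    [0.02, 0, 0, 0, 0, 0, 0.055],
    [0.013, 0, 0, 0, 0, 0, 0.055],
    [0, 0, 0, 0, 0, 0, 0.03],
    [0, 0, 0, 0, 0, 0, 0.0],
    [0, 0, 0, 0, 0, 0, 0.0],
    [0, 0, 0, 0, 0, 0, 0.0]
  ],
  "squeeze": 40
}}

```text
clock: 2.62
position: [0.4385, 0.3342, 0.2723]
eef_rot: [-1.967, 1.57, 0.887]
force: [0.0, -0.2, -0.2]
width: 0.261
```

Run:
```python
from h import *
s=info()
```

```text
t2.62 grasp [0.4386 0.3343 0.1083] x [ 0.0006  0.0008 -1.    ] yawy -1.8586 j [ 0.945  0.394 -0.349  0.    -0.826  0.338] F [ 0.   -0.19 -0.16] M [-0.034  0.005  0.013] w 0.0227
```

>>> {"fn": "servo_tool", "kwargs": {
  "increments": [
    [0, 0, 0, 0, 0, 0, 0.0],
    [0, 0, 0, 0, 0, 0, 0.0],
    [0, 0, 0, 0, 0, 0, 0.0],
    [-0.002, 0, 0, 0, 0, 0, 0.0]
  ]
}}

```text
clock: 3.12
position: [0.4382, 0.3339, 0.2733]
eef_rot: [0.982, 1.569, -2.448]
force: [0.5, 0.3, -1.2]
width: 0.156
```

Run:
```python
from h import *
s=info()
```

```text
t3.12 grasp [0.438  0.3337 0.1093] x [-0.001  -0.0008 -1.    ] yawy -1.8589 j [ 0.945  0.393 -0.348 -0.    -0.831  0.338] F [ 0.54  0.29 -1.15] M [ 0.048 -0.034  0.006] w 0.0136
```

>>> {"fn": "servo_tool", "kwargs": {
  "increments": [
    [-0.02, 0, 0, 0, 0, 0, 0.0],
    [-0.035, 0, 0, 0, 0, 0, 0.0],
    [-0.045, 0, 0, 0, 0, 0, 0.0],
    [-0.045, 0, 0, 0, 0, 0, 0.0],
    [-0.035, 0, 0, 0, 0, 0, 0.0],
    [0, 0, 0, 0, 0, 0, 0.0]
  ]
}}

```text
clock: 3.88
position: [0.4385, 0.3341, 0.4565]
eef_rot: [-1.969, 1.565, 0.885]
force: [0.6, 0.2, -2.3]
width: 0.156
```

Run:
```python
from h import *
s=info()
cv2.imwrite('pics/s3.png',vision.read_camera('side')[100:384,120:400]);cv2.imwrite('pics/w3.png',vision.read_camera('wrist'))
# target above lock short of: yaw quarter turn negative; final heading machine-relative 0 => wing along machine y
yw=-.057-np.pi   # tool y along -x machine => wing along machine y
print(goto([.4757,-.1198,.30],Rdown(yw),s))
```

```text
t3.88 grasp [0.4391 0.3349 0.2925] x [ 0.0039  0.0048 -1.    ] yawy -1.8585 j [ 0.945  0.224 -0.09   0.    -1.25   0.338] F [ 0.59  0.16 -2.27] M [0.021 0.046 0.012] w 0.0136
(array([-0.0095,  0.4246, -0.1645]), array([1.3401, 0.0018, 0.0064]))
```

View pics/s3.png

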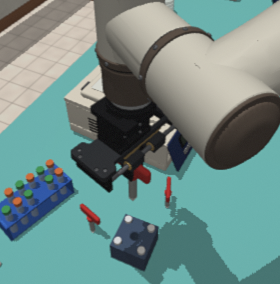

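View pics/w3.png

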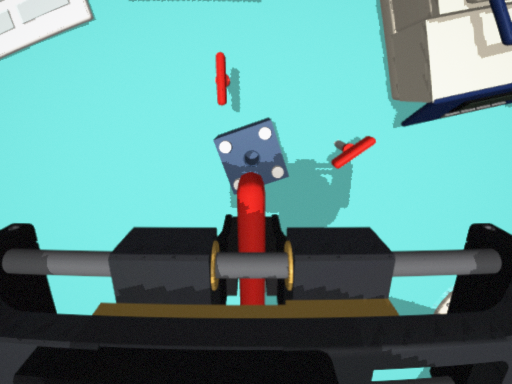

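The key is clear of the stand and held by the middle of its wing. The hole is at (251,157) in the wrist view. Carrying it to the lock.

>>> {"fn": "servo_tool", "kwargs": {
  "increments": [
    [-0.001, 0.03, -0.012, 0, 0, 0, 0.0],
    [-0.001, 0.05, -0.02, 0, 0, 0, 0.0],
    [-0.001, 0.057, -0.022, 0, 0, 0, 0.0],
    [-0.001, 0.057, -0.022, 0, 0, 0, 0.0],
    [-0.001, 0.057, -0.022, 0, 0, 0, 0.0],
    [-0.001, 0.057, -0.022, 0, 0, 0, 0.0],
    [-0.001, 0.057, -0.022, 0, 0, 0, 0.0],
    [-0.001, 0.05, -0.02, 0, 0, 0, 0.0]
  ]
}}

```text
clock: 4.97
position: [0.4754, -0.1119, 0.4596]
eef_rot: [0.226, 1.567, 3.079]
force: [2.1, 0.7, -1.3]
width: 0.158
```

>>> {"fn": "servo_tool", "kwargs": {
  "increments": [
    [0, 0, 0, 0.165, 0, 0, 0.0],
    [0, 0, 0, 0.17, 0, 0, 0.0],
    [0, 0, 0, 0.17, 0, 0, 0.0],
    [0, 0, 0, 0.17, 0, 0, 0.0],
    [0, 0, 0, 0.17, 0, 0, 0.0],
    [0, 0, 0, 0.17, 0, 0, 0.0],
    [0, 0, 0, 0.17, 0, 0, 0.0],
    [0, 0, 0, 0.155, 0, 0, 0.0]
  ]
}}

```text
clock: 5.98
position: [0.4756, -0.1098, 0.4593]
eef_rot: [1.576, 1.566, 3.084]
force: [0.2, 0.7, -1.2]
width: 0.157
```

>>> {"fn": "servo_tool", "kwargs": {
  "increments": [
    [0, 0, 0, 0, 0, 0, 0.0]
  ]
}}

```text
clock: 6.1
position: [0.4757, -0.1098, 0.4597]
eef_rot: [1.58, 1.567, 3.095]
force: [0.1, -0.1, -1.9]
width: 0.159
```

Run:
```python
from h import *
s=info()
cv2.imwrite('pics/w4.png',vision.read_camera('wrist'));cv2.imwrite('pics/s4.png',vision.read_camera('side'));cv2.imwrite('pics/t4.png',vision.read_camera('top'))
T=pose(s)
print('rim in wrist',proj('wrist',[.4757,-.1198,.138],T))
print(goto([.4757,-.1198,.30],Rdown(-.057-np.pi),s))
```

```text
t6.10 grasp [ 0.475  -0.1098  0.2957] x [-0.0043  0.0002 -1.    ] yawy 3.0862 j [ 0.106  0.112 -0.221 -0.001 -1.242 -0.162] F [ 0.11 -0.08 -1.86] M [ 0.107 -0.081  0.008] w 0.0138
rim in wrist [250.0389 164.1908]
(array([-0.0043, -0.0005, -0.01  ]), array([ 0.0016, -0.    , -0.0043]))
```

View pics/w4.png

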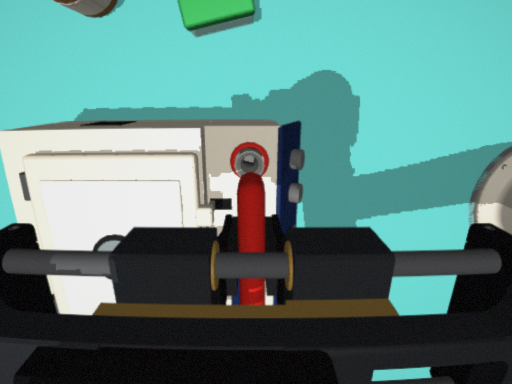

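View pics/s4.png

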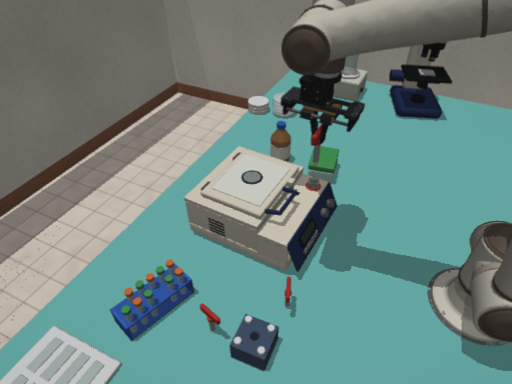

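View pics/t4.png

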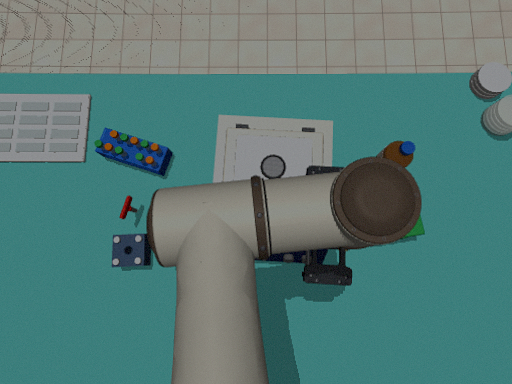

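Run:
```python
from h import *
s=env.get_state();T=pose(s)
i=cv2.imread('pics/w4.png');cv2.imwrite('pics/w4c.png',cv2.resize(i[130:190,215:285],None,fx=9,fy=9,interpolation=cv2.INTER_CUBIC))
i=cv2.imread('pics/s4.png');cv2.imwrite('pics/s4c.png',cv2.resize(i[115:205,270:370],None,fx=6,fy=6,interpolation=cv2.INTER_CUBIC))
```

```text
(no output)
```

View pics/w4c.png

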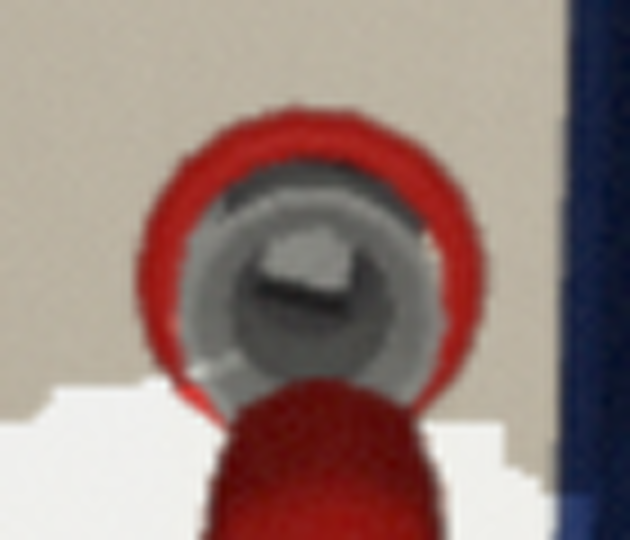

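View pics/s4c.png

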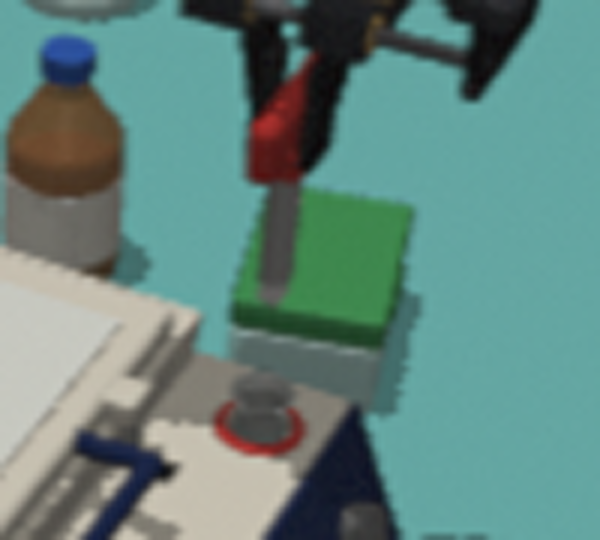

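Run:
```python
from h import *
s=info();T=pose(s)
g=T[:3,3]+T[:3,:3]@[.164,0,0]
d=T[:3,0]
for L in (.015,.06,.099): print(L,(proj('side',g+d*L)+.5-[270,115])*6-.5)
print('rim side pred',(proj('side',[.4757,-.1198,.138])+.5-[270,115])*6-.5)
print('lock wrist ray',onz('wrist',(249,164.6),.138,T))
print('ring', onz('wrist',((311+.5)/9-.5+215,(285)/9-.5+130),.118,T))
c=vision.calibration('wrist')
```

```text
t6.25 grasp [ 0.4755 -0.1098  0.2968] x [-0.002  0.    -1.   ] yawy 3.0865 j [ 0.106  0.111 -0.219 -0.    -1.242 -0.161] F [ 0.28 -0.12 -0.98] M [ 0.073 -0.057  0.004] w 0.0140
0.015 [288.9278 145.2535]
0.06 [279.2016 231.3355]
0.099 [271.2188 301.9391]
rim side pred [265.9653 391.2375]
lock wrist ray [ 0.4778 -0.1192  0.138 ]
ring [ 0.4778 -0.1187  0.118 ]
```

Run:
```python
from h import *
s=info();print(goto([.477,-.1195,.248],Rdown(-.057-np.pi),s))
```

```text
t6.25 grasp [ 0.4755 -0.1098  0.2968] x [-0.002  0.    -1.   ] yawy 3.0865 j [ 0.106  0.111 -0.219 -0.    -1.242 -0.161] F [ 0.28 -0.12 -0.98] M [ 0.073 -0.057  0.004] w 0.0140
(array([ 0.0488, -0.0018, -0.0096]), array([ 0.0019, -0.0001, -0.002 ]))
```

>>> {"fn": "servo_tool", "kwargs": {
  "increments": [
    [0, -0.002, -0.0095, 0, 0, 0, 0.0],
    [0.024, 0, 0, 0, 0, 0, 0.0],
    [0.024, 0, 0, 0, 0, 0, 0.0],
    [0, 0, 0, 0, 0, 0, 0.0],
    [0, 0, 0, 0, 0, 0, 0.0]
  ]
}}

```text
clock: 6.88
position: [0.4778, -0.1197, 0.4148]
eef_rot: [-1.868, 1.569, -0.354]
force: [0.5, 0.5, -1.1]
width: 0.156
```

Run:
```python
from h import *
s=info()
i=vision.read_camera('side');cv2.imwrite('pics/s5c.png',cv2.resize(i[115:205,270:370],None,fx=6,fy=6,interpolation=cv2.INTER_CUBIC))
T=pose(s);g=T[:3,3]+T[:3,:3]@[.164,0,0];print((proj('side',g+T[:3,0]*.099)+.5-[270,115])*6-.5)
```

```text
t6.88 grasp [ 0.4781 -0.1198  0.2508] x [ 0.0017 -0.0006 -1.    ] yawy 3.0850 j [ 0.085  0.15  -0.292  0.001 -1.128 -0.142] F [ 0.48  0.48 -1.09] M [ 0.076 -0.056 -0.062] w 0.0136
[263.5691 366.9657]
```

View pics/s5c.png

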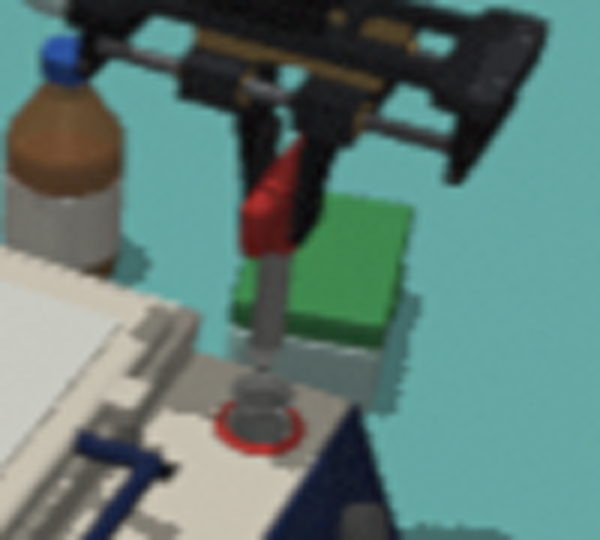

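>>> {"fn": "servo_tool", "kwargs": {
  "increments": [
    [0.008, 0, 0, 0, 0, 0, 0.0],
    [0.008, 0, 0, 0, 0, 0, 0.0],
    [0.008, 0, 0, 0, 0, 0, 0.0],
    [0.004, 0, 0, 0, 0, 0, 0.0],
    [0, 0, 0, 0, 0, 0, 0.0]
  ]
}}

```text
clock: 7.55
position: [0.4774, -0.1194, 0.3853]
eef_rot: [1.777, 1.57, -2.992]
force: [-0.3, -0.5, -0.7]
width: 0.159
```

Run:
```python
from h import *
s=info()
```

```text
t7.55 grasp [ 0.4772 -0.1195  0.2213] x [-0.0009 -0.0001 -1.    ] yawy 3.0846 j [ 0.086  0.175 -0.339  0.    -1.058 -0.143] F [-0.33 -0.55 -0.71] M [ 0.103 -0.071  0.009] w 0.0138
```

>>> {"fn": "servo_tool", "kwargs": {
  "increments": [
    [0.004, 0, 0, 0, 0, 0, 0.0],
    [0.004, 0, 0, 0, 0, 0, 0.0],
    [0.004, 0, 0, 0, 0, 0, 0.0],
    [0, 0, 0, 0, 0, 0, 0.0]
  ]
}}

```text
clock: 8.05
position: [0.4773, -0.1194, 0.3733]
eef_rot: [1.638, 1.57, -3.132]
force: [0.0, -0.0, -2.4]
width: 0.158
```

Run:
```python
from h import *
s=info()
```

```text
t8.05 grasp [ 0.4771 -0.1194  0.2093] x [-0.0009 -0.     -1.    ] yawy 3.0846 j [ 0.086  0.186 -0.358 -0.    -1.028 -0.143] F [ 0.05 -0.03 -2.41] M [ 0.085 -0.049 -0.021] w 0.0137
```

>>> {"fn": "servo_tool", "kwargs": {
  "increments": [
    [0.003, 0, 0, 0, 0, 0, 0.0],
    [0.003, 0, 0, 0, 0, 0, 0.0],
    [0.002, 0, 0, 0, 0, 0, 0.0],
    [0, 0, 0, 0, 0, 0, 0.0]
  ]
}}

```text
clock: 8.55
position: [0.4773, -0.1194, 0.3656]
eef_rot: [1.698, 1.57, -3.071]
force: [-0.1, 0.4, -2.0]
width: 0.166
```

Run:
```python
from h import *
s=info()
```

```text
t8.55 grasp [ 0.4773 -0.1195  0.2016] x [-0.0004 -0.     -1.    ] yawy 3.0846 j [ 0.086  0.194 -0.369 -0.    -1.008 -0.143] F [-0.06  0.43 -1.96] M [ 0.06  -0.03  -0.059] w 0.0144
```

>>> {"fn": "servo_tool", "kwargs": {
  "increments": [
    [0.0015, 0, 0, 0, 0, 0, 0.0],
    [0.0015, 0, 0, 0, 0, 0, 0.0],
    [0, 0, 0, 0, 0, 0, 0.0]
  ]
}}

```text
clock: 8.93
position: [0.4773, -0.1194, 0.3628]
eef_rot: [1.394, 1.57, 2.908]
force: [-0.1, 0.6, -0.5]
width: 0.158
```

Run:
```python
from h import *
s=info()
```

```text
t8.93 grasp [ 0.4772 -0.1194  0.1988] x [-0.0004  0.0001 -1.    ] yawy 3.0846 j [ 0.086  0.196 -0.374 -0.    -1.001 -0.143] F [-0.1   0.63 -0.47] M [ 0.284  0.235 -0.013] w 0.0137
```

>>> {"fn": "servo_tool", "kwargs": {
  "increments": [
    [0.001, 0, 0, 0, 0, 0, 0.0],
    [0, 0, 0, 0, 0, 0, 0.0]
  ]
}}

```text
clock: 9.18
position: [0.4773, -0.1194, 0.3622]
eef_rot: [-1.726, 1.571, -0.212]
force: [-1.6, 1.1, 3.9]
width: 0.161
```

Run:
```python
from h import *
s=info()
```

```text
t9.18 grasp [ 0.4774 -0.1194  0.1982] x [ 0.0002 -0.     -1.    ] yawy 3.0847 j [ 0.086  0.197 -0.374  0.    -0.999 -0.143] F [-1.55  1.12  3.93] M [ 0.543  0.59  -0.022] w 0.0140
```

About 6 N of contact with the tip 39 mm down, so the square is out of line. I'll turn clockwise first, since the wrist view hinted the socket is skewed that way.

>>> {"fn": "servo_tool", "kwargs": {
  "increments": [
    [0, 0, 0, 0.05, 0, 0, 0.0],
    [0, 0, 0, 0.05, 0, 0, 0.0],
    [0, 0, 0, 0.05, 0, 0, 0.0],
    [0, 0, 0, 0, 0, 0, 0.0]
  ]
}}

```text
clock: 9.68
position: [0.4772, -0.1194, 0.3613]
eef_rot: [1.304, 1.57, 2.668]
force: [-1.4, 1.2, -0.6]
width: 0.156
```

Run:
```python
from h import *
s=info()
```

```text
t9.68 grasp [ 0.4771 -0.1193  0.1973] x [-0.0007  0.0004 -1.    ] yawy 2.9350 j [ 0.086  0.198 -0.376 -0.001 -0.998 -0.292] F [-1.37  1.21 -0.63] M [0.544 0.304 0.001] w 0.0136
```

>>> {"fn": "servo_tool", "kwargs": {
  "increments": [
    [0.001, 0, 0, 0.03, 0, 0, 0.0],
    [0.001, 0, 0, 0.03, 0, 0, 0.0],
    [0, 0, 0, 0.03, 0, 0, 0.0]
  ]
}}

```text
clock: 10.05
position: [0.4773, -0.1194, 0.3594]
eef_rot: [1.617, 1.57, 2.889]
force: [-1.1, 1.3, -1.4]
width: 0.159
```

Run:
```python
from h import *
s=info()
```

```text
t10.05 grasp [ 0.4772 -0.1194  0.1954] x [-0.0005  0.0001 -1.    ] yawy 2.8426 j [ 0.086  0.2   -0.378 -0.    -0.993 -0.384] F [-1.11  1.27 -1.43] M [ 0.451  0.31  -0.033] w 0.0138
```

>>> {"fn": "servo_tool", "kwargs": {
  "increments": [
    [0.0015, 0, 0, 0, 0, 0, 0.0],
    [0.0015, 0, 0, 0, 0, 0, 0.0],
    [0, 0, 0, 0, 0, 0, 0.0]
  ]
}}

```text
clock: 10.42
position: [0.4773, -0.1194, 0.3565]
eef_rot: [1.734, 1.57, 3.008]
force: [-0.6, 1.2, -2.1]
width: 0.159
```

Run:
```python
from h import *
s=info()
```

```text
t10.43 grasp [ 0.4772 -0.1194  0.1925] x [-0.0004  0.0001 -1.    ] yawy 2.8446 j [ 0.086  0.203 -0.383 -0.    -0.986 -0.383] F [-0.56  1.24 -2.06] M [0.487 0.319 0.003] w 0.0138
```

It drops freely without force. Continuing down to the bottom.

>>> {"fn": "servo_tool", "kwargs": {
  "increments": [
    [0.0015, 0, 0, 0, 0, 0, 0.0],
    [0.0015, 0, 0, 0, 0, 0, 0.0],
    [0.001, 0, 0, 0, 0, 0, 0.0],
    [0, 0, 0, 0, 0, 0, 0.0]
  ]
}}

```text
clock: 10.92
position: [0.4773, -0.1194, 0.3526]
eef_rot: [1.725, 1.57, 2.999]
force: [-1.5, 0.3, -2.1]
width: 0.162
```

Run:
```python
from h import *
s=info()
```

```text
t10.93 grasp [ 0.4773 -0.1194  0.1886] x [-0.0003  0.     -1.    ] yawy 2.8446 j [ 0.086  0.207 -0.388 -0.    -0.976 -0.383] F [-1.54  0.29 -2.08] M [ 0.576  0.454 -0.002] w 0.0141
```

>>> {"fn": "servo_tool", "kwargs": {
  "increments": [
    [0.001, 0, 0, 0, 0, 0, 0.0],
    [0.0, 0, 0, 0, 0, 0, 0.0]
  ]
}}

```text
clock: 11.18
position: [0.4774, -0.1195, 0.352]
eef_rot: [-2.033, 1.571, -0.759]
force: [-2.6, 1.6, 1.3]
width: 0.16
```

Run:
```python
from h import *
s=info()
```

```text
t11.18 grasp [ 0.4774 -0.1195  0.188 ] x [ 0.0001 -0.0001 -1.    ] yawy 2.8447 j [ 0.086  0.208 -0.389  0.    -0.974 -0.383] F [-2.62  1.58  1.3 ] M [0.747 0.856 0.024] w 0.0139
```

The key is home: the floor was felt at about 49 mm depth. Now turning anticlockwise.

>>> {"fn": "servo_tool", "kwargs": {
  "increments": [
    [0, 0, 0, -0.12, 0, 0, 0.0],
    [0, 0, 0, -0.12, 0, 0, 0.0],
    [0, 0, 0, -0.12, 0, 0, 0.0],
    [0, 0, 0, -0.12, 0, 0, 0.0],
    [0, 0, 0, -0.12, 0, 0, 0.0],
    [0, 0, 0, 0, 0, 0, 0.0]
  ]
}}

```text
clock: 11.92
position: [0.4772, -0.1194, 0.352]
eef_rot: [0.878, 1.57, 2.751]
force: [-3.9, 2.7, 3.4]
width: 0.158
```

Run:
```python
from h import *
s=info()
```

```text
t11.93 grasp [ 0.4772 -0.1194  0.188 ] x [-0.0003  0.0001 -1.    ] yawy -2.8401 j [ 0.086  0.208 -0.389 -0.    -0.974  0.216] F [-3.88  2.73  3.4 ] M [ 1.006  1.204 -0.032] w 0.0137
```

>>> {"fn": "servo_tool", "kwargs": {
  "increments": [
    [-0.0005, 0, 0, -0.12, 0, 0, 0.0],
    [0, 0, 0, -0.12, 0, 0, 0.0],
    [0, 0, 0, -0.12, 0, 0, 0.0],
    [0, 0, 0, -0.12, 0, 0, 0.0],
    [0, 0, 0, -0.11, 0, 0, 0.0],
    [0, 0, 0, 0, 0, 0, 0.0]
  ]
}}

```text
clock: 12.68
position: [0.4773, -0.1194, 0.352]
eef_rot: [-0.006, 1.57, 2.455]
force: [-2.0, 2.1, 1.1]
width: 0.159
```

Run:
```python
from h import *
s=info()
print('rel',(s and 0) or 0)
```

```text
t12.68 grasp [ 0.4772 -0.1194  0.188 ] x [-0.0003  0.0002 -1.    ] yawy -2.2517 j [ 0.086  0.208 -0.389 -0.    -0.974  0.804] F [-2.03  2.08  1.07] M [ 0.898  0.854 -0.048] w 0.0138
rel 0
```

>>> {"fn": "servo_tool", "kwargs": {
  "increments": [
    [0, 0, 0, -0.04, 0, 0, 0.0],
    [0, 0, 0, -0.04, 0, 0, 0.0],
    [0, 0, 0, 0, 0, 0, 0.0]
  ]
}}

```text
clock: 13.05
position: [0.4773, -0.1194, 0.352]
eef_rot: [-0.056, 1.57, 2.485]
force: [-2.6, 2.5, 0.1]
width: 0.158
```

Run:
```python
from h import *
s=info()
```

```text
t13.05 grasp [ 0.4772 -0.1194  0.188 ] x [-0.0003  0.0003 -1.    ] yawy -2.1716 j [ 0.086  0.208 -0.389 -0.    -0.974  0.885] F [-2.62  2.53  0.08] M [ 0.925  0.82  -0.153] w 0.0138
```

Turned to about 1.03 rad past square, and the torque shows the drive was carried along. Releasing now.

>>> {"fn": "servo_tool", "kwargs": {
  "increments": [
    [0, 0, 0, 0, 0, 0, 0.04],
    [0, 0, 0, 0, 0, 0, 0.04],
    [0, 0, 0, 0, 0, 0, 0.04],
    [0, 0, 0, 0, 0, 0, 0.04],
    [-0.01, 0, 0, 0, 0, 0, 0.04],
    [-0.03, 0, 0, 0, 0, 0, 0.04],
    [-0.04, 0, 0, 0, 0, 0, 0.04],
    [-0.02, 0, 0, 0, 0, 0, 0.04]
  ],
  "squeeze": 40
}}

```text
clock: 14.05
position: [0.4775, -0.1195, 0.4555]
eef_rot: [-2.635, 1.566, -0.09]
force: [0.2, 0.6, 0.2]
width: 0.459
```

Run:
```python
from h import *
s=info()
cv2.imwrite('pics/w6.png',vision.read_camera('wrist'))
i=vision.read_camera('side');cv2.imwrite('pics/s6c.png',cv2.resize(i[100:265,180:370],None,fx=4,fy=4,interpolation=cv2.INTER_CUBIC))
```

```text
t14.05 grasp [ 0.4783 -0.1196  0.2915] x [ 0.0049 -0.0004 -1.    ] yawy -2.1683 j [ 0.086  0.12  -0.223  0.001 -1.223  0.887] F [0.23 0.57 0.21] M [-0.05  -0.011 -0.021] w 0.0399
```

View pics/w6.png

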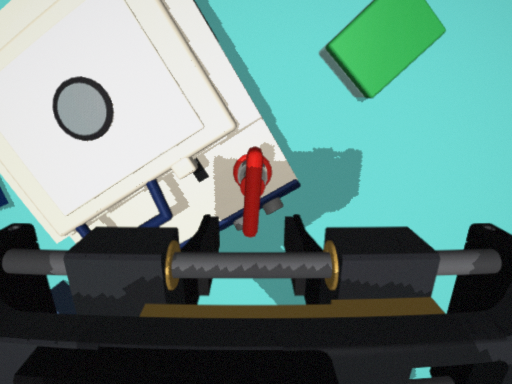

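View pics/s6c.png

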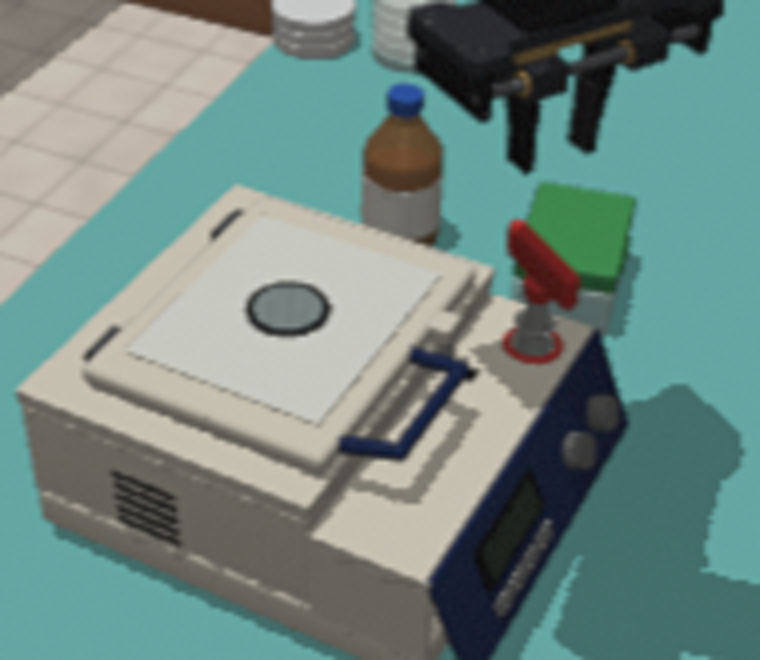

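The key stands upright and home at side-crop (535,300), and the lid is still closed. Next is the bar handle.

Run:
```python
from h import *
s=info();T=pose(s)
R=Rdown(3.0846)
print(goto([.500,.019,.26],T[:3,:3],s)); print(goto([.500,.019,.26],R,s))
```

```text
t14.15 grasp [ 0.4788 -0.1196  0.2916] x [ 0.007  -0.0004 -1.    ] yawy -2.1683 j [ 0.086  0.12  -0.223  0.001 -1.221  0.887] F [-0.48  0.2  -0.62] M [ 0.045 -0.067 -0.018] w 0.0400
(array([ 0.0317, -0.1264,  0.0607]), array([0., 0., 0.]))
(array([ 0.0317, -0.127 ,  0.0597]), array([ 1.0303, -0.0036,  0.0064]))
```

>>> {"fn": "servo_tool", "kwargs": {
  "increments": [
    [0, -0.032, 0.015, 0, 0, 0, 0.034],
    [0, -0.032, 0.015, 0, 0, 0, 0.034],
    [0.01, -0.032, 0.015, 0, 0, 0, 0.034],
    [0.01, -0.031, 0.015, 0, 0, 0, 0.034],
    [0.01, 0, 0, 0.17, 0, 0, 0.034],
    [0, 0, 0, 0.17, 0, 0, 0.034],
    [0, 0, 0, 0.17, 0, 0, 0.034],
    [0, 0, 0, 0.17, 0, 0, 0.034]
  ]
}}

```text
clock: 15.15
position: [0.499, 0.0193, 0.4212]
eef_rot: [1.495, 1.569, -2.93]
force: [0.8, 0.1, -0.4]
width: 0.391
```

>>> {"fn": "servo_tool", "kwargs": {
  "increments": [
    [0, 0, 0, 0.17, 0, 0, 0.034],
    [0, 0, 0, 0.17, 0, 0, 0.034],
    [0, 0, 0, 0, 0, 0, 0.034],
    [0, 0, 0, 0, 0, 0, 0.034]
  ]
}}

```text
clock: 15.65
position: [0.4992, 0.0193, 0.4218]
eef_rot: [1.854, 1.57, -2.904]
force: [-0.3, 0.2, 0.3]
width: 0.389
```

Run:
```python
from h import *
s=info();T=pose(s)
i=vision.read_camera('wrist');cv2.imwrite('pics/w7.png',i)
print(goto([.500,.019,.155],Rdown(3.0846),s))
for y in (-.026,.019,.064): print(proj('wrist',[.5+.057*(y-.019),y,.158],T))
```

```text
t15.65 grasp [0.499  0.0192 0.2578] x [-0.0008 -0.0002 -1.    ] yawy 3.0969 j [ 0.364  0.157 -0.264 -0.    -1.15  -0.409] F [-0.34  0.2   0.3 ] M [ 0.092 -0.072 -0.058] w 0.0338
(array([ 0.1028, -0.0009, -0.0002]), array([ 0.0123, -0.0002, -0.0008]))
[251.396  138.5674]
[250.7456 189.6243]
[250.1603 235.7203]
```

View pics/w7.png

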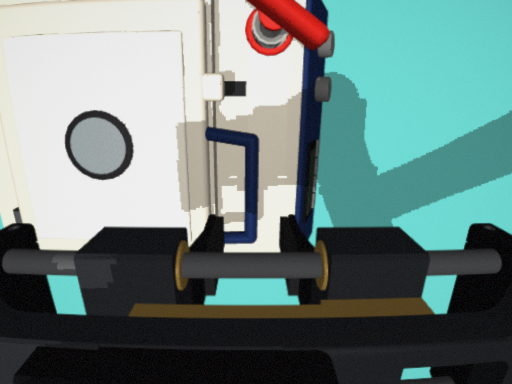

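The bar runs down column 251 (rows 138 to 240), matching the prediction to within a pixel. Descending over it.

>>> {"fn": "servo_tool", "kwargs": {
  "increments": [
    [0.03, 0, 0, 0.012, 0, 0, 0.034],
    [0.03, 0, 0, 0, 0, 0, 0.034],
    [0.015, 0, 0, 0, 0, 0, 0.034],
    [0.01, 0, 0, 0, 0, 0, 0.034],
    [0.01, 0, 0, 0, 0, 0, 0.034],
    [0.008, 0, 0, 0, 0, 0, 0.034],
    [0, 0, 0, 0, 0, 0, 0.034]
  ]
}}

```text
clock: 16.58
position: [0.4988, 0.0192, 0.3187]
eef_rot: [1.747, 1.569, -3.025]
force: [-1.7, 1.2, -1.4]
width: 0.39
```

Run:
```python
from h import *
s=info()
```

```text
t16.57 grasp [0.4985 0.0192 0.1547] x [-0.0019 -0.0002 -1.    ] yawy 3.0823 j [ 0.364  0.258 -0.418 -0.001 -0.897 -0.423] F [-1.7   1.23 -1.36] M [ 0.151  0.391 -0.006] w 0.0339
```

>>> {"fn": "servo_tool", "kwargs": {
  "increments": [
    [0, 0, 0, 0, 0, 0, 0.02],
    [0, 0, 0, 0, 0, 0, 0.0],
    [0, 0, 0, 0, 0, 0, 0.0],
    [0, 0, 0, 0, 0, 0, 0.0],
    [0, 0, 0, 0, 0, 0, 0.0]
  ],
  "squeeze": 35
}}

```text
clock: 17.2
position: [0.4993, 0.0194, 0.3196]
eef_rot: [-1.229, 1.57, 0.283]
force: [-2.0, 1.1, 1.5]
width: 0.123
```

Run:
```python
from h import *
s=info();T=pose(s)
# arc plan: translation in tool axes, with tool pitching fraction f
th0=np.arctan2(.012,.225); r=np.hypot(.225,.012)
g0=T[:3,3]+T[:3,:3]@[.164,0,0]
ym=np.array([.057,.998,0]);xm=np.array([.998,-.057,0]);zm=np.array([0,0,1.])
f=.5;N=20
P=T.copy();P0=T.copy()
for k in range(1,N+1):
    a=1.0*k/N
    g=g0+xm*(r*np.cos(th0)-r*np.cos(th0+a))+zm*(r*np.sin(th0+a)-r*np.sin(th0))
    R=Ro.from_rotvec(ym*f*a).as_matrix()@P0[:3,:3]
    Q=np.eye(4);Q[:3,:3]=R;Q[:3,3]=g-R@[.164,0,0]
    D=np.linalg.inv(P)@Q
    print(k,a,D[:3,3],Ro.from_matrix(D[:3,:3]).as_rotvec());P=Q
print(P)
```

```text
t17.20 grasp [0.4994 0.0194 0.1556] x [ 0.0005  0.0002 -1.    ] yawy 3.0827 j [ 0.364  0.257 -0.416  0.    -0.897 -0.423] F [-2.01  1.11  1.55] M [0.32  0.177 0.037] w 0.0107
1 0.05 [-0.0112 -0.005   0.    ] [0.    0.    0.025]
2 0.1 [-0.0112 -0.0053  0.    ] [0.    0.    0.025]
3 0.15 [-0.0111 -0.0055  0.    ] [0.    0.    0.025]
4 0.2 [-0.0111 -0.0058  0.    ] [0.    0.    0.025]
5 0.25 [-0.011  -0.0061  0.    ] [0.    0.    0.025]
6 0.3 [-0.011  -0.0064  0.    ] [0.    0.    0.025]
7 0.35 [-0.0109 -0.0067  0.    ] [0.    0.    0.025]
8 0.4 [-0.0109 -0.0069  0.    ] [0.    0.    0.025]
9 0.45 [-0.0108 -0.0072  0.    ] [0.    0.    0.025]
10 0.5 [-0.0107 -0.0075  0.    ] [0.    0.    0.025]
11 0.55 [-0.0106 -0.0077  0.    ] [0.    0.    0.025]
12 0.6 [-0.0105 -0.008   0.    ] [0.    0.    0.025]
13 0.65 [-0.0104 -0.0083  0.    ] [0.    0.    0.025]
14 0.7 [-0.0103 -0.0085  0.    ] [0.    0.    0.025]
15 0.75 [-0.0102 -0.0088  0.    ] [0.    0.    0.025]
16 0.8 [-0.0101 -0.009   0.    ] [0.    0.    0.025]
17 0.85 [-0.0099 -0.0093  0.    ] [0.    0.    0.025]
18 0.9 [-0.0098 -0.0095  0.    ] [0.    0.    0.025]
19 0.95 [-0.0097 -0.0098  0.    ] [0.    0.    0.025]
20 1.0 [-0.0095 -0.01    0.    ] [0.    0.    0.025]
[[-0.478  -0.8764  0.0587  0.6911]
 [ 0.0275  0.0519  0.9983  0.0084]
 [-0.8779  0.4788 -0.0007  0.4834]
 [ 0.      0.      0.      1.    ]]
```

>>> {"fn": "servo_tool", "kwargs": {
  "increments": [
    [-0.0112, -0.005, 0, 0, 0, 0.025, 0.0],
    [-0.0112, -0.0053, 0, 0, 0, 0.025, 0.0],
    [-0.0111, -0.0055, 0, 0, 0, 0.025, 0.0],
    [-0.0111, -0.0058, 0, 0, 0, 0.025, 0.0]
  ]
}}

```text
clock: 17.7
position: [0.5223, 0.018, 0.3609]
eef_rot: [1.568, 1.467, 3.079]
force: [2.6, -0.0, -9.2]
width: 0.124
```

Run:
```python
from h import *
s=info()
i=vision.read_camera('side');cv2.imwrite('pics/s8c.png',cv2.resize(i[100:265,180:370],None,fx=4,fy=4,interpolation=cv2.INTER_CUBIC))
```

```text
t17.70 grasp [0.5053 0.019  0.1977] x [-0.1037  0.0065 -0.9946] yawy 3.0817 j [ 0.335  0.271 -0.262 -0.044 -1.134 -0.374] F [ 2.63 -0.01 -9.24] M [ 0.023 -1.004  0.021] w 0.0108
```

View pics/s8c.png

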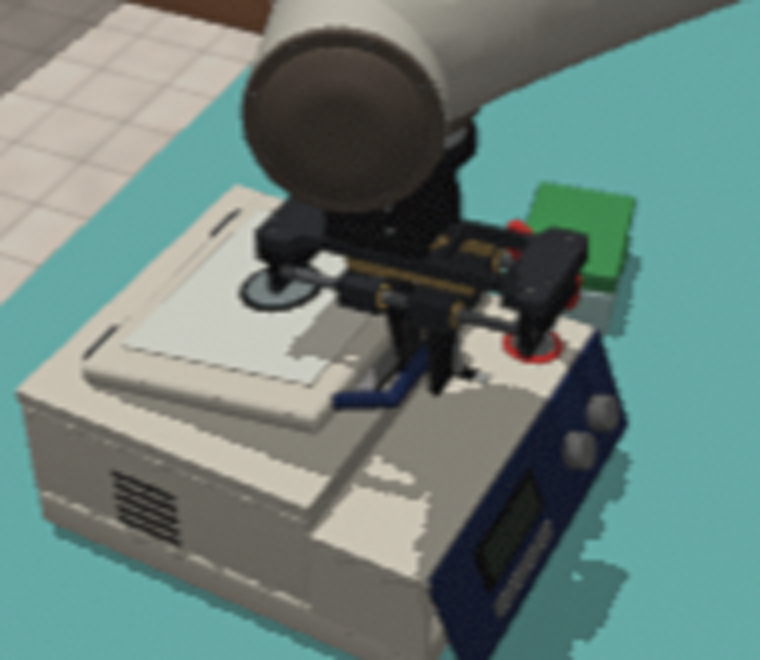

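The lid is rising with the bar gripped, with about 7 N of lifting force. I'll go on along the arc.

>>> {"fn": "servo_tool", "kwargs": {
  "increments": [
    [-0.011, -0.0061, 0, 0, 0, 0.025, 0.0],
    [-0.011, -0.0064, 0, 0, 0, 0.025, 0.0],
    [-0.0109, -0.0067, 0, 0, 0, 0.025, 0.0],
    [-0.0109, -0.0069, 0, 0, 0, 0.025, 0.0],
    [-0.0108, -0.0072, 0, 0, 0, 0.025, 0.0],
    [-0.0107, -0.0075, 0, 0, 0, 0.025, 0.0],
    [-0.0106, -0.0077, 0, 0, 0, 0.025, 0.0]
  ]
}}

```text
clock: 18.62
position: [0.5819, 0.0145, 0.426]
eef_rot: [1.572, 1.285, 3.083]
force: [-4.7, 0.3, -7.3]
width: 0.125
```

Run:
```python
from h import *
s=info()
```

```text
t18.62 grasp [0.5358 0.0172 0.2687] x [-0.2813  0.0165 -0.9595] yawy 3.0819 j [ 0.281  0.361  0.048 -0.094 -1.529 -0.324] F [-4.69  0.33 -7.31] M [ 0.277  0.371 -0.103] w 0.0109
```

>>> {"fn": "servo_tool", "kwargs": {
  "increments": [
    [-0.0105, -0.008, 0, 0, 0, 0.025, 0.0],
    [-0.0104, -0.0083, 0, 0, 0, 0.025, 0.0],
    [-0.0103, -0.0085, 0, 0, 0, 0.025, 0.0],
    [-0.0102, -0.0088, 0, 0, 0, 0.025, 0.0],
    [-0.0101, -0.009, 0, 0, 0, 0.025, 0.0],
    [-0.0099, -0.0093, 0, 0, 0, 0.025, 0.0],
    [-0.0098, -0.0095, 0, 0, 0, 0.025, 0.0]
  ]
}}

```text
clock: 19.5
position: [0.6633, 0.01, 0.4739]
eef_rot: [1.572, 1.109, 3.085]
force: [-8.9, 2.6, 0.6]
width: 0.127
```

Run:
```python
from h import *
s=info()
print(np.arcsin((s['position'][2]+.164*(pose(s)[2,0])-.1556+.012)/.2253)-.053)
```

```text
t19.50 grasp [0.5904 0.0141 0.3271] x [-0.4449  0.0251 -0.8952] yawy 3.0838 j [ 0.232  0.526  0.424 -0.135 -1.912 -0.306] F [-8.92  2.61  0.64] M [ 0.798  1.835 -0.34 ] w 0.0111
0.898641009445899
```

>>> {"fn": "servo_tool", "kwargs": {
  "increments": [
    [-0.0097, -0.0098, 0, 0, 0, 0.025, 0.0],
    [-0.0095, -0.01, 0, 0, 0, 0.025, 0.0],
    [0, 0, 0, 0, 0, 0, 0.0]
  ]
}}

```text
clock: 19.88
position: [0.6901, 0.0085, 0.4838]
eef_rot: [1.573, 1.063, 3.086]
force: [-7.7, 3.4, 5.4]
width: 0.124
```

Run:
```python
from h import *
s=info()
print(np.arcsin((s['position'][2]+.164*(pose(s)[2,0])-.1556+.012)/.2253)-.053)
```

```text
t19.88 grasp [0.6104 0.0129 0.3405] x [-0.4856  0.0269 -0.8737] yawy 3.0841 j [ 0.219  0.587  0.551 -0.147 -2.022 -0.308] F [-7.66  3.43  5.44] M [ 0.916  1.901 -0.45 ] w 0.0107
1.0099612988463036
```

>>> {"fn": "servo_tool", "kwargs": {
  "increments": [
    [-0.002, -0.002, 0, 0, 0, 0, 0.0],
    [0, 0, 0, 0, 0, 0, 0.0]
  ]
}}

```text
clock: 20.12
position: [0.692, 0.0084, 0.4847]
eef_rot: [1.573, 1.062, 3.087]
force: [-8.3, 2.8, 5.3]
width: 0.123
```

Run:
```python
from h import *
s=info()
print(np.arcsin((s['position'][2]+.164*(pose(s)[2,0])-.1556+.012)/.2253)-.053)
i=vision.read_camera('side');cv2.imwrite('pics/s9.png',i)
```

```text
t20.12 grasp [0.6122 0.0128 0.3415] x [-0.4864  0.0268 -0.8733] yawy 3.0844 j [ 0.218  0.591  0.56  -0.147 -2.029 -0.308] F [-8.26  2.8   5.29] M [ 0.955  2.334 -0.422] w 0.0107
1.0197186206592634
```

View pics/s9.png

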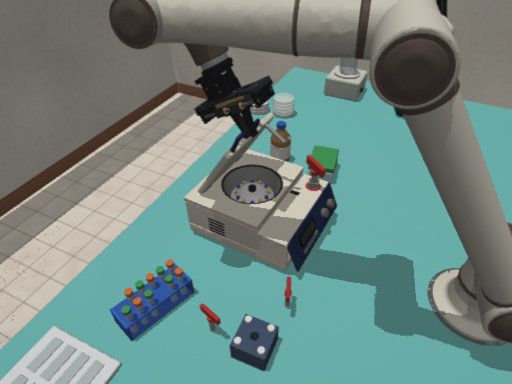

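The lid is up at its stop with the rotor in view, and the key still stands at (314,170). Letting go and backing out along the fingers.

>>> {"fn": "servo_tool", "kwargs": {
  "increments": [
    [0, 0, 0, 0, 0, 0, 0.026],
    [0, 0, 0, 0, 0, 0, 0.026],
    [0, 0, 0, 0, 0, 0, 0.026],
    [-0.01, 0, 0, 0, 0, 0, 0.026],
    [-0.02, 0, 0, 0, 0, 0, 0.026],
    [-0.03, 0, 0, 0, 0, 0, 0.026],
    [-0.03, 0, 0, 0, 0, 0, 0.026],
    [0, 0, 0, 0, 0, 0, 0.026]
  ]
}}

```text
clock: 21.18
position: [0.7376, 0.0049, 0.5643]
eef_rot: [1.57, 1.076, 3.081]
force: [-0.3, -0.5, 0.4]
width: 0.304
```

Run:
```python
from h import *
s=info()
for n in('side','top'):cv2.imwrite(f'pics/{n}10.png',vision.read_camera(n))
i=cv2.imread('pics/side10.png');cv2.imwrite('pics/s10c.png',cv2.resize(i[60:260,160:360],None,fx=3,fy=3,interpolation=cv2.INTER_CUBIC))
```

```text
t21.18 grasp [0.6598 0.0096 0.42  ] x [-0.4743  0.0289 -0.8799] yawy 3.0822 j [ 0.201  0.706  0.966 -0.166 -2.305 -0.342] F [-0.28 -0.55  0.4 ] M [ 0.05  -1.078 -0.074] w 0.0264
```

View pics/s10c.png

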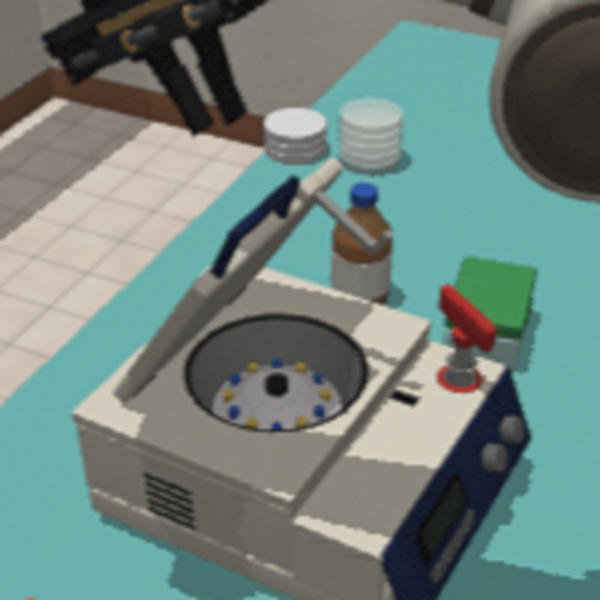

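View pics/top10.png

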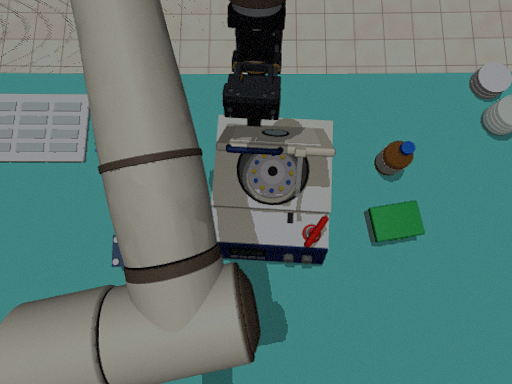

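Run:
```python
from h import *
f=lambda x,y:((x+.5)/3-.5+160,(y+.5)/3-.5+60)
for a,b in (((228,149),f(218,268)),((282,151),f(296,183))):
    x,r=tri([ray('top',a),ray('side',b)]);print(x,r, 'lid', np.arcsin((x[2]-.146)/.2253)-.053)
a=cv2.imread('pics/side0.png').astype(int);b=cv2.imread('pics/side10.png').astype(int)
d=np.abs(a-b).max(2)>60
for n,(x,y,w,h) in {'rack':(105,255,95,80),'box':(305,143,40,40),'bottle':(268,118,26,42),'stand+decoys':(195,270,100,100)}.items(): print(n,d[y:y+h,x:x+w].mean())
i=np.hstack([a[250:384,90:310],b[250:384,90:310]]);cv2.imwrite('pics/cmp.png',cv2.resize(i.astype(np.uint8),None,fx=1.8,fy=1.8))
info()
```

```text
[0.6258 0.0636 0.311 ] [np.float64(0.0025072626570687056), np.float64(0.002507262657068739)] lid 0.768952675523132
[ 0.6113 -0.0391  0.3372] [np.float64(0.00016660451090388766), np.float64(0.0001666045109040994)] lid 0.9605714204363874
rack 0.0
box 0.123125
bottle 0.045787545787545784
stand+decoys 0.1152
t21.27 grasp [0.6587 0.0099 0.4182] x [-0.4789  0.0286 -0.8774] yawy 3.0825 j [ 0.201  0.705  0.959 -0.167 -2.304 -0.342] F [ 0.34  0.12 -1.02] M [-0.015 -1.072  0.042] w 0.0260
```

View pics/cmp.png

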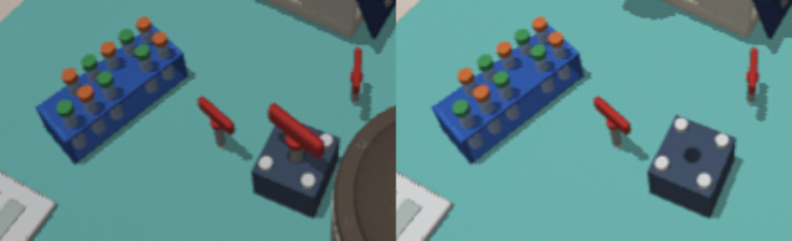

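Run:
```python
from h import *
r=.2253;t0=.053
xm=np.array([.998,-.057,0]);ym=np.array([.057,.998,0]);h=np.array([.5,.0195,.158])
for a in (.8,.9,1.0):
    for e in (-.045,.045):
        p=h+xm*r*(np.cos(t0)-np.cos(t0+a))+np.array([0,0,r*(np.sin(t0+a)-np.sin(t0))])+ym*e
        print(a,e,(proj('side',p)-[160,60])*3+1,proj('top',p))
i=cv2.imread('pics/side10.png');cv2.imwrite('pics/s10d.png',cv2.resize(i[110:160,220:290],None,fx=10,fy=10,interpolation=cv2.INTER_CUBIC))
```

```text
0.8 -0.045 [331.6796 221.4567] [276.6189 173.4701]
0.8 0.045 [276.3452 276.7089] [228.8127 170.8191]
0.9 -0.045 [312.8359 201.118 ] [277.3995 162.4494]
0.9 0.045 [256.007  255.1396] [228.8445 159.7817]
1.0 -0.045 [292.5001 182.2331] [278.195 150.678]
1.0 0.045 [234.1765 235.0149] [229.0187 148.0029]
```

View pics/s10d.png

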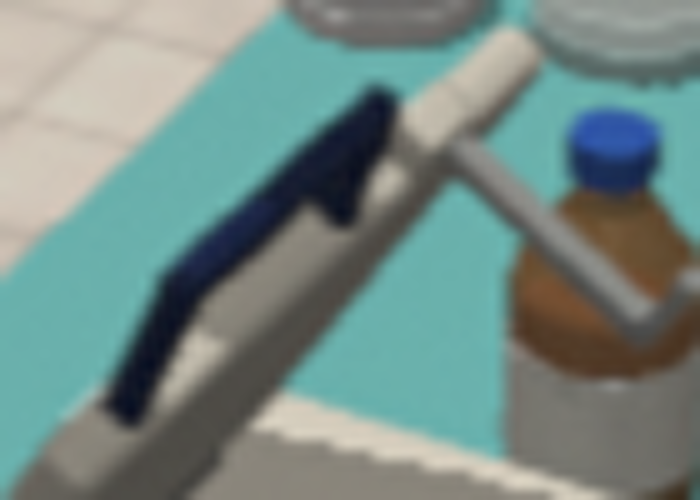

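Run:
```python
from h import *
for z in (.189,.199): print(z,(proj('side',[.4774,-.1194,z])-[160,60])*3+1)
i=cv2.imread('pics/side10.png');hsv=cv2.cvtColor(i,cv2.COLOR_BGR2HSV)
m=((hsv[...,0]<6)|(hsv[...,0]>174))&(hsv[...,1]>150)
m[:, :295]=0;m[180:]=0;m=m.astype(np.uint8)
n,l,st,c=cv2.connectedComponentsWithStats(m)
for j in range(1,n):
    if st[j,4]>20: print(st[j],(c[j]-[160,60])*3+1)
from plant import ticket
s=info();print(s['dq'])
ticket.hand_in()
```

```text
0.189 [465.8902 317.1252]
0.199 [466.9062 308.3688]
[307 156  18  21 201] [467.2537 321.5821]
t21.27 grasp [0.6587 0.0099 0.4182] x [-0.4789  0.0286 -0.8774] yawy 3.0825 j [ 0.201  0.705  0.959 -0.167 -2.304 -0.342] F [ 0.34  0.12 -1.02] M [-0.015 -1.072  0.042] w 0.0260
[ 0.0034 -0.0061 -0.0399 -0.0007  0.001  -0.0005]
the job is handed in; nothing more can be done
```

I carried out the whole task and handed it in at about 21 s; the hand-in reports no verdict.

**What I did**
- I took the key from the stand and lowered it upright into the release lock. With about 6 N of pressure, a clockwise turn of about 0.24 rad brought it into line and it dropped home.
- I turned it anticlockwise to about 1.03 rad past square with the machine and left it standing in the lock.
- I gripped the bar handle, swung the lid up to its stop, let go and backed off.

**Last checks**
- **Key:** it is home. I felt the floor at about 48–49 mm depth, and the key's wing appears in the side view where a home key should.
- **Lid:** the bar's position in the side and top views matches a lid angle of 1.0 rad. An earlier reading of the bar's ends disagreed (0.77 and 0.96 rad), because I had picked the left end's pixel badly. Comparing with where the bar should appear settled it.
- **Things around:** the tube rack is unchanged pixel for pixel. The bottle and tip box look as before; their pixel comparison differed in 5–12% of pixels, which I put down to the lid, key and shadows now in those areas. I did not measure their positions again.
- **Robot:** it is touching nothing, and the measured force is near zero.

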